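# Start the flange nut on the strap stud

### The job

Take the steel flange nut from the rubber mat, set it over the bare stud of the green holding fixture and, pressing only lightly, back it off (anticlockwise from above) until you feel the thread drop in, unless it drops in straight away. Then run it down clockwise about a quarter turn and let go, so that it stays level on the thread. Do not force the nut against the stud, and leave the other things where they are.

Things in the scene. Friction and masses are not known exactly. Their poses are not given: they have to be found in the camera images.
- nut: The flange nut, steel, about 0.3 kg: a hexagon 46 mm across flats (53 over corners) on a round flange 60 mm across, 6 mm thick; 32 mm high in all, the hexagon from 6 to 32 mm above the underside. Origin: centre of the underside; z up the bore; flats face its +x axis and every 60 degrees from there. It starts flange down on a fixed rubber mat 3 mm thick, 25 mm or more clear all round.
- nut_top (a point): Centre of the nut's upper face, 32 mm above its underside. The bore is open through, 31 mm wide.
- nut_teeth (a point): Point on the nut's axis level with the middle of its thread teeth, 8 mm above the underside: four teeth, 90 degrees apart, each 3 mm thick, reaching inwards to 24 mm across.
- stud: The bare upright stud, fixed, steel: the one of the fixture's two studs without a nut. Origin: on its axis at the strap's upper face, 40 mm above the table; z up. Nut underside above this origin: 20.5 mm when first resting on the thread, 13 to 15 mm once dropped in, then 8 mm less per quarter turn clockwise. All is rigid: work at about 10 N; more than 45 N between nut and stud spoils the thread.
- stud_tip (a point): Top of the stud, 43 mm above its origin: a plain round end 22 mm across, coned to 11 mm over its last 8 mm. It guides the nut's teeth with 1 mm play on the radius.
- thread_start (a point): Point on the stud's axis where the thread begins, 27 mm above the stud's origin. Right-hand, 29 mm across, four starts 90 degrees apart. Each start is a level land 53 degrees long; its clockwise end is a blunt step 4 mm up and 7 degrees long, which stops the teeth; then a gap of 30 degrees to the next land. Where the starts lie differs each time and is not told: find them by feel.
- thread_low (a point): Point on the stud's axis 7 mm above its origin: about where the nut's underside stands after a quarter turn on the thread. Lead 32 mm per turn, 1 mm axial play; the thread holds the nut by friction. Backing off needs at most about 75 degrees (one time in five none); teeth first resting on the blunt steps (underside 24.5 mm up) fall to 20.5 mm first. Dropped in, 17 degrees of turn are free.
- fixture: The fixed holding fixture: green steel base 170 x 270 mm and 20 mm thick, a plywood panel on it and a steel strap 60 x 200 mm along the fixture's y axis, its upper face 40 mm above the table. The two studs rise from the strap 65 mm either side of the fixture's middle, along its y axis. Origin: centre of the base's underside.
- done_stud: The fixture's other stud with a flange nut of the same kind already run down on it, fixed; 43 mm high above the strap. Origin: on its axis at the strap's upper face.
- plain_nut: Bystander: a small plain hexagon nut without a flange, 30 mm across flats, 13 mm high, loose on the mat. Origin: centre of the underside.
- washer: Bystander: a flat steel washer 48 mm across, 5 mm thick, loose on the mat. Origin: centre of the underside.
- wrench: Bystander: a steel spanner 200 mm long lying on the table. Origin: underside, middle.
- glue: Bystander: a white plastic bottle 60 mm across and 160 mm high. Origin: centre of the underside.
- tape: Bystander: a cardboard tape core 100 mm across and 30 mm high, lying flat. Origin: centre of the underside.
- offcut: Bystander: a plywood offcut 120 x 70 x 18 mm. Origin: centre of the underside.
- tin: Bystander: a closed tin 80 mm across and 100 mm high. Origin: centre of the underside.
Not all that is in view belongs to the job. Leave any brown or turquoise look-alike of the nut alone.

How it is judged:
By the outcome, as a careful person would: the job done as asked, in the order asked, and still so for the second after the job is handed in, with the robot touching nothing.
It also fails if it takes over 58 s, if anything falls off the work surface, if the arm or the gripper's body presses on something with over 40 N, if the wrist force passes 120 N, or if a joint passes its speed limit or range.

### The arm

A 7-joint arm with a two-finger parallel gripper is mounted at the origin on the work surface. World frame = base frame: x ahead of the robot, y to its left, z up, the work surface at z = 0. Lengths are in m, angles in rad, forces in N, time in s.
With the tool pointing down it reaches from about 0.425 to 0.925 m from the base axis. Payload 6.8 kg.
Tool frame: the origin (TCP) lies on the centre line of the jaws, within the pads' length; the fingertips stand bot.tip_reach ahead of it and the grasp point (between the pads) lies 3 mm ahead of it (bot.tip_reach is the distance from the TCP to the fingertips, in m); z points along the fingers, y is the line along which they close (so a half turn about z gives the same grasp; the last joint's range is limited). The gripper opens to 85 mm and grips with 20 to 120 N. Pads are 22 mm wide; open, the fingers measure 114 mm over their backs; the gripper's body (76 mm by 85 mm) begins 54 mm behind the grasp point. The pads swing forward as they close: fully open they stand 13 mm farther back than shut.
Start: joints at [1.114, 0.477, 0.022, 1.555, -0.011, 1.109, -0.083], TCP at [0.231, -0.634, 0.253] pointing down, gripper open.
Joint ranges: [-2.96, 2.96], [-0.34, 2.1], [-1.41, 1.46], [0.24, 2.44], [-1.37, 4.51], [0.17, 1.92], [-2.96, 2.96]. Speed limits (rad/s): [2.39, 2.39, 3.14, 3.14, 3.14, 3.14, 3.14].

### API

Orientations are given as a unit quaternion [w, x, y, z].
In Python, from station import bot gives the robot as it stands.
- The arm moves only by the tool jog_arm, never from a script. Its argument "deltas" is a list of rows, each a list of 7 numbers: the shift along the world's x, y, z in m, then the turn, a rotation vector about the world's x, y, z in rad, then the opening, from 0 (shut) to 1 (fully open). In form: [[x, y, z, rx, ry, rz, grip], ...]. A call has 1 to 10 rows; each row shifts and turns the commanded pose from where the row before left it; what a row does not reach is not made up. A row lasts 1/10 s, in which the tool goes at most 50 mm and 8.59 degrees, less where a joint would pass 70% of its speed; a pose out of reach is approached as far as the arm can. A call with a gripper value outside its range is refused whole. The fingers move at their own pace and stop on an object; "newtons" is the grip in N (left out, the last holds). Time passes only in rows, so rows that do not move let the fingers close. It gives the time, the measured TCP pose, the force, the opening and the grip force at its end, in the units of the state.
- bot.get_obs(): the state, without advancing time (a new reading comes with each control period).
- bot.read_camera(name): name is "side" or "top" or "wrist"; returns a dict with "img" (384x512x3 uint8, red, green, blue), "K" (3x3 intrinsics, pixels), "eye" and "attitude" of the camera in the world. Camera axes: x right, y down, z forward; pixel columns grow to the right and rows downward; lengths in m; the calibration is good to about 2 mm. A picture is of the moment at which its call begins. There is no depth.
- bot.hand_in(): hands the job in; it is judged then, once.
The state is a dict: "t": time; "q": joint angles; "joint_vel": joint speeds; "joint_torque": joint torques, N m; "eef_pos": TCP position; "tool_rot": TCP orientation; "contact_force": force on the tool from outside, world axes, zero at the start; "torque": the same for the moment, N m; "gripper_width": opening from 0.0 (shut) to 1.0 (fully open); "grasp_force": force on a finger pad.
Only numpy, scipy, OpenCV 4.12 (cv2) and the standard library are available. Lean on these libraries where they do the work, as an engineer would, in place of code of your own. Each camera call takes 0.05 s, during which the arm holds its last target. There are 200 camera calls.

## Working session

There is one attempt and no reset: what is moved stays moved. The work goes in short steps, Python scripts to look and compute and a tool call to move; the robot and the scene stay as the last step left them, time stands still between calls to the robot, and variables do not carry over. Pictures are saved under pics/ and viewed, at most 10 in all, crops included, and the job is handed in when it is done.

Besides the shell and the picture viewer there is one more tool, called after ">>>" as name(argument=value, ...) on one line, values as JSON. jog_arm: Moves the arm, as the interface text tells. Its arguments: {"type":"object","properties":{"deltas":{"type":"array"},"newtons":{"type":"number"}},"required":["deltas"]}

```bash
mkdir -p pics; ls; python3 - <<'E'
from station import bot
import cv2,numpy as np
o=bot.get_obs();print({k:np.round(v,3) for k,v in o.items()},bot.tip_reach)
for n in("top","side"):
    c=bot.read_camera(n);cv2.imwrite(f"pics/{n}.png",c["img"][:,:,::-1])
    np.savez(f"pics/{n}.npz",**c);print(n,np.round(c["K"],1).tolist(),c["eye"],c["attitude"])
a=[cv2.imread(f"pics/{n}.png") for n in("top","side")]
E
```

```text
pics
{'t': np.float64(0.0), 'q': array([ 1.114,  0.478,  0.022,  1.557, -0.011,  1.109, -0.083]), 'joint_vel': array([ 0.002,  0.001, -0.002,  0.001, -0.001,  0.   , -0.001]), 'joint_torque': array([ 1.0000e-03, -5.9645e+01,  1.6090e+00, -2.8119e+01,  1.3000e-02,
        9.0000e-03,  0.0000e+00]), 'eef_pos': array([ 0.23 , -0.634,  0.252]), 'tool_rot': array([-0.001,  0.985,  0.174, -0.   ]), 'contact_force': array([ 0.729,  0.248, -0.063]), 'torque': array([-0.033,  0.002, -0.023]), 'grasp_force': np.float64(0.0), 'gripper_width': np.float64(0.999)} 0.022
top [[466.2, 0.0, 245.2], [0.0, 466.2, 188.8], [0.0, 0.0, 1.0]] [0.43849471 0.00523989 1.45906698] [-0.03252552  0.70774424 -0.70432703  0.04431257]
side [[493.4, 0.0, 259.3], [0.0, 493.4, 190.1], [0.0, 0.0, 1.0]] [0.32461374 1.05706184 1.37017691] [ 0.03293708 -0.1147921   0.93272309 -0.34024338]
```

View pics/top.png

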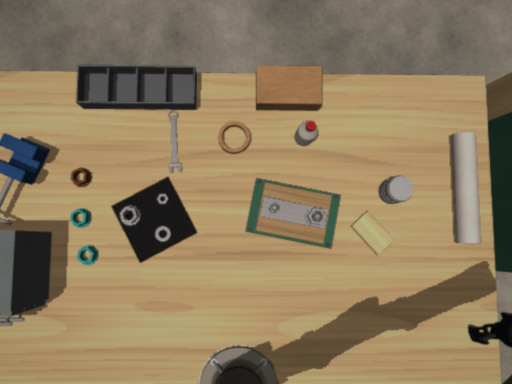

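View pics/side.png

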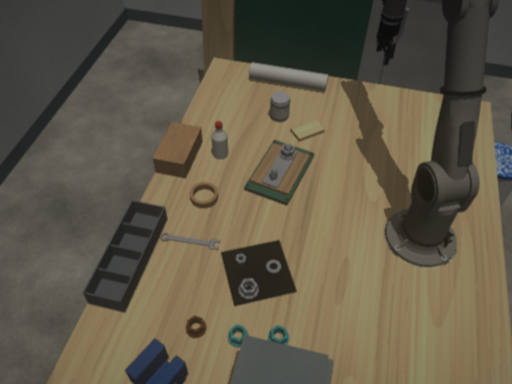

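Top view: the candidates are a flanged nut on the mat (129,214), a plain nut (162,199), a washer (162,234), a brown look-alike (81,177) and turquoise ones (81,217) and (88,255). Only (129,214) is steel with a flange and on the mat. The bare stud is at (274,207) and the done one at (317,215). I'll confirm this in one enlarged crop.

```bash
cat > h.py <<'E'
import numpy as np,cv2
from scipy.spatial.transform import Rotation as R
def ray(c,uv):
    q=c["attitude"];M=R.from_quat([q[1],q[2],q[3],q[0]]).as_matrix()
    d=M@np.linalg.inv(c["K"])@np.array([uv[0],uv[1],1.]);return c["eye"],d/np.linalg.norm(d)
def plane(c,uv,z):
    e,d=ray(c,uv);return e+d*(z-e[2])/d[2]
def proj(c,p):
    q=c["attitude"];M=R.from_quat([q[1],q[2],q[3],q[0]]).as_matrix()
    x=c["K"]@(M.T@(np.asarray(p)-c["eye"]));return x[:2]/x[2]
E
python3 - <<'E'
from h import *
T=dict(np.load("pics/top.npz"));S=dict(np.load("pics/side.npz"))
def crop(c,u,v,w,h,s):return cv2.resize(c["img"][v:v+h,u:u+w,::-1],None,fx=s,fy=s,interpolation=cv2.INTER_CUBIC)
a=crop(T,110,190,62,48,6);b=crop(T,244,176,100,74,4)[:288]
c=crop(S,216,238,84,68,5)[:,:372];d=crop(S,244,138,72,66,5)
f=lambda i:cv2.resize(i,(400,300))
cv2.imwrite("pics/crop.png",np.vstack([np.hstack([f(a),f(b)]),np.hstack([f(c),f(d)])]))
print("nut top",plane(T,(130,214),.035),"side",plane(S,(249,287),.035))
print("stud tip",plane(T,(274,207),.083),"side",plane(S,(274,175),.083))
print("done",plane(T,(317,215),.083))
E
```

```text
nut top [0.51477903 0.33189597 0.035     ] side [0.50735609 0.34466497 0.035     ]
stud tip [ 0.53498275 -0.10301103  0.083     ] side [ 0.52556888 -0.07593262  0.083     ]
done [ 0.51191907 -0.2303387   0.083     ]
```

View pics/crop.png

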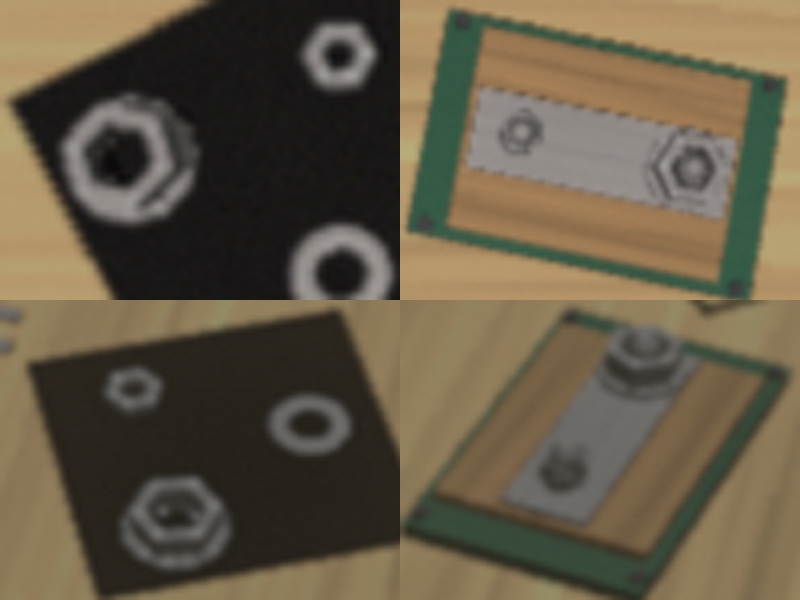

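The crop confirms it: top left is the flanged steel nut on the mat, and top right is the bare stud (left) beside the done one. Next I move over the stud for a wrist view on the way to the nut.

>>> jog_arm(deltas=[[0.022,0.036,0.005,0,0,0,1],[0.022,0.036,0.005,0,0,0,1],[0.022,0.036,0.005,0,0,0,1],[0.022,0.036,0.005,0,0,0,1],[0.022,0.036,0.005,0,0,0,1],[0.022,0.036,0.005,0,0,0,1],[0.022,0.036,0.005,0,0,0,1],[0.022,0.036,0.005,0,0,0,1],[0.022,0.036,0.005,0,0,0,1],[0.022,0.036,0.005,0,0,0,1]])

```text
t: 1.1
eef_pos: [0.4511, -0.2727, 0.3033]
tool_rot: [-0.0, 0.985, 0.173, -0.0]
contact_force: [0.4, -0.9, -1.4]
gripper_width: 0.997
grasp_force: 0.0
```

>>> jog_arm(deltas=[[0.016,0.04,0,0,0,0,1],[0.016,0.04,0,0,0,0,1],[0.016,0.04,0,0,0,0,1],[0.016,0.04,0,0,0,0,1],[0,0,0,0,0,0,1],[0,0,0,0,0,0,1]])

```text
t: 1.7
eef_pos: [0.5147, -0.1133, 0.3029]
tool_rot: [-0.0, 0.985, 0.175, -0.0]
contact_force: [-0.1, -0.7, 1.0]
gripper_width: 0.998
grasp_force: 0.0
```

```bash
python3 - <<'E'
from station import bot
from h import *
o=bot.get_obs();print({k:np.round(o[k],4) for k in("t","eef_pos","tool_rot","q","contact_force")})
c=bot.read_camera("wrist");np.savez("pics/w1.npz",**c);cv2.imwrite("pics/w1.png",c["img"][:,:,::-1])
print(c["K"].round(1).tolist(),c["eye"],c["attitude"]);print(proj(c,[.532,-.098,.083]),proj(c,[.512,-.23,.083]))
E
```

```text
{'t': np.float64(1.7), 'eef_pos': array([ 0.5147, -0.1133,  0.3029]), 'tool_rot': array([-1.000e-04,  9.846e-01,  1.749e-01, -4.000e-04]), 'q': array([ 0.3549,  0.2049, -0.2967,  1.8306,  0.0663,  1.1165, -1.1843]), 'contact_force': array([-0.0868, -0.7311,  0.965 ])}
[[289.4, 0.0, 255.7], [0.0, 289.4, 184.5], [0.0, 0.0, 1.0]] [ 0.58271544 -0.0879874   0.4237424 ] [ 0.11801822  0.81103677 -0.56699103 -0.08253621]
[248.9115794  143.67030266] [343.55441546 195.23573374]
```

View pics/w1.png

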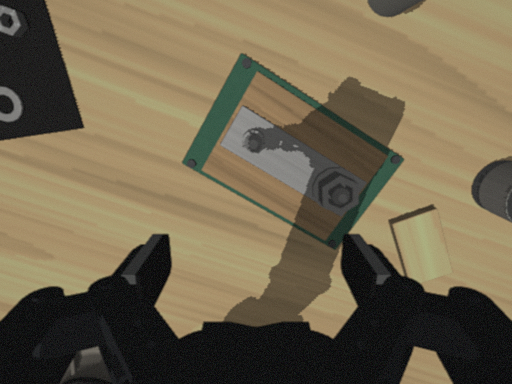

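Wrist view: bare stud near (255,139), done nut at (340,190), and the green base corners visible at (245,58), (398,160), (335,245) and (188,162). I can measure the stud from the base corners in the three views.

```bash
python3 - <<'E'
from h import *
for n in("top","side","w1"):
    c=dict(np.load(f"pics/{n}.npz"));h=cv2.cvtColor(c["img"],cv2.COLOR_RGB2HSV)
    m=cv2.inRange(h,(65,70,20),(90,255,200));
    if n=="top":m[:,400:]=0
    if n=="side":m[:130]=0;m[300:]=0
    m=cv2.morphologyEx(m,cv2.MORPH_CLOSE,np.ones((3,3)))
    k=max(cv2.findContours(m,0,2)[0],key=cv2.contourArea)
    P=np.array([plane(c,p[0],.02)[:2] for p in cv2.convexHull(k)]).astype(np.float32)*1000
    (cx,cy),(w,hh),a=cv2.minAreaRect(P)
    B=cv2.boxPoints(((cx,cy),(w,hh),a));e=(B[1]-B[0],B[2]-B[1]);l=max(e,key=np.linalg.norm);l=l/np.linalg.norm(l);l*=np.sign(l[1])
    print(n,cx,cy,w,hh,"yaxis",l,"stud",np.array([cx,cy])+65*l,"done",np.array([cx,cy])-65*l)
c=dict(np.load("pics/w1.npz"));print(plane(c,(255,139),.083),plane(c,(340,190),.08))
E
```

```text
top 521.9229736328125 -166.68263244628906 264.2088928222656 163.6968536376953 yaxis [0.19174397 0.98144495] stud [ 534.38633156 -102.88871002] done [ 509.45961571 -230.47655487]Traceback (most recent call last):
  File "<stdin>", line 8, in <module>
ValueError: max() iterable argument is empty
```

>>> jog_arm(deltas=[[-0.006,0.043,0,0,0,0,1],[-0.006,0.043,0,0,0,0,1],[-0.006,0.043,0,0,0,0,1],[-0.006,0.043,0,0,0,0,1],[-0.006,0.043,0,0,0,0,1],[-0.006,0.043,0,0,0,0,1],[-0.006,0.043,-0.02,0,0,0,1],[-0.006,0.043,-0.03,0,0,0,1],[0,0.04,-0.03,0,0,0,1],[0,0.02,-0.03,0,0,0,1]])

```text
t: 2.75
eef_pos: [0.4671, 0.2894, 0.194]
tool_rot: [-0.001, 0.985, 0.174, 0.001]
contact_force: [0.4, -0.2, -0.1]
gripper_width: 0.999
grasp_force: 0.0
```

>>> jog_arm(deltas=[[0,0,0,0,0,0,1],[0,0,0,0,0,0,1]])

```text
t: 2.95
eef_pos: [0.4675, 0.2856, 0.1944]
tool_rot: [0.001, 0.985, 0.173, -0.001]
contact_force: [0.9, -0.6, 0.1]
gripper_width: 1.001
grasp_force: 0.0
```

```bash
python3 - <<'E'
from station import bot
from h import *
o=bot.get_obs();print({k:np.round(o[k],4) for k in("t","eef_pos","tool_rot","q")})
c=bot.read_camera("wrist");np.savez("pics/w2.npz",**c);cv2.imwrite("pics/w2.png",c["img"][:,:,::-1])
print(c["eye"],c["attitude"],proj(c,[.511,.338,.035]))
E
```

```text
{'t': np.float64(2.95), 'eef_pos': array([0.4675, 0.2856, 0.1944]), 'tool_rot': array([ 8.000e-04,  9.850e-01,  1.727e-01, -8.000e-04]), 'q': array([-0.2365,  0.3866, -0.5289,  1.8903,  0.2403,  0.9296, -2.1024])}
[0.53568878 0.31084759 0.31511247] [ 0.11875289  0.80965323 -0.56881778 -0.08249683] [219.20113793 113.64128334]
```

View pics/w2.png

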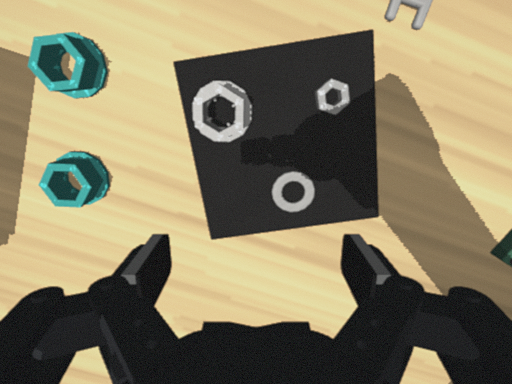

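Nut top face is at about (219,110), with teal look-alikes off the mat. I'll lower with the camera over the nut for a sharper measure.

>>> jog_arm(deltas=[[-0.005,0.006,-0.02,0,0,0,1],[-0.005,0.006,-0.02,0,0,0,1],[-0.005,0.006,-0.02,0,0,0,1],[-0.005,0.006,-0.02,0,0,0,1],[0,0,0,0,0,0,1],[0,0,0,0,0,0,1]])

```text
t: 3.6
eef_pos: [0.4485, 0.3103, 0.1163]
tool_rot: [0.0, 0.985, 0.172, 0.001]
contact_force: [0.0, -0.7, 0.1]
gripper_width: 1.005
grasp_force: 0.0
```

```bash
python3 - <<'E'
from station import bot
from h import *
o=bot.get_obs();print({k:np.round(o[k],4) for k in("t","eef_pos","tool_rot","q")})
c=bot.read_camera("wrist");np.savez("pics/w3.npz",**c)
u,v=np.round(proj(c,[.511,.338,.035])).astype(int);print(u,v)
x0,y0=max(u-50,0),max(v-50,0);k=c["img"][y0:y0+100,x0:x0+100]
cv2.imwrite("pics/w3.png",cv2.resize(k[:,:,::-1],None,fx=6,fy=6,interpolation=cv2.INTER_CUBIC));print(x0,y0)
for n in("top","w1"):
    c=dict(np.load(f"pics/{n}.npz"));h=cv2.cvtColor(c["img"],cv2.COLOR_RGB2HSV)
    m=cv2.inRange(h,(60,70,20),(95,255,200));
    if n=="top":m[:,400:]=0
    m=cv2.morphologyEx(m,cv2.MORPH_CLOSE,np.ones((3,3)))
    k=max(cv2.findContours(m,0,2)[0],key=cv2.contourArea)
    P=np.array([plane(c,p[0],.02)[:2] for p in cv2.convexHull(k)]).astype(np.float32)*1000
    (cx,cy),(w,hh),a=cv2.minAreaRect(P)
    B=cv2.boxPoints(((cx,cy),(w,hh),a));l=max((B[1]-B[0],B[2]-B[1]),key=np.linalg.norm);l=l/np.linalg.norm(l);l*=np.sign(l[1])
    print(n,cx,cy,w,hh,"yaxis",l,"stud",np.array([cx,cy])+65*l)
c=dict(np.load("pics/w1.npz"));print(plane(c,(255,139),.083),plane(c,(340,190),.08))
E
```

```text
{'t': np.float64(3.6), 'eef_pos': array([0.4485, 0.3103, 0.1163]), 'tool_rot': array([2.000e-04, 9.850e-01, 1.725e-01, 9.000e-04]), 'q': array([-0.3274,  0.4871, -0.4956,  1.9571,  0.326 ,  0.7741, -2.234 ])}
249 106
199 56
top 522.2882690429688 -166.71746826171875 264.2070007324219 164.3133544921875 yaxis [0.19122002 0.9815472 ] stud [ 534.7175703  -102.91690063]
w1 521.4647216796875 -166.00277709960938 265.8491516113281 167.03659057617188 yaxis [0.1917807  0.98143774] stud [ 533.93046761 -102.20932388]
[ 0.53961879 -0.10285946  0.083     ] [ 0.51611513 -0.22416844  0.08      ]
```

View pics/w3.png

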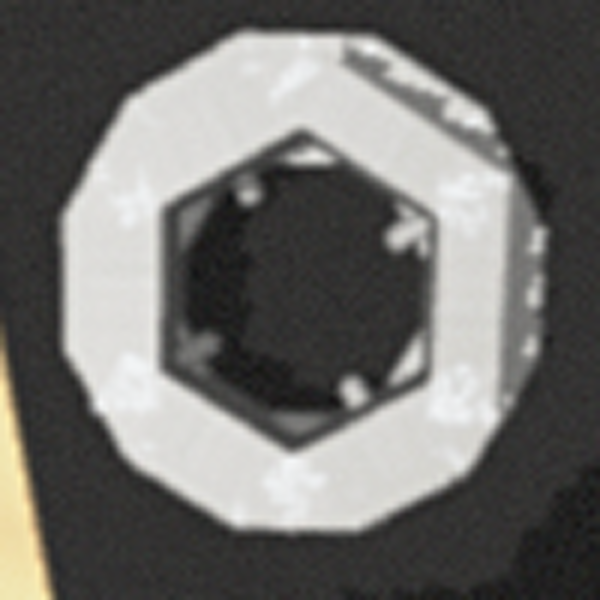

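The crop shows the inner hexagon corners of the top face at (303,130), (435,212), (430,378), (293,450), (163,372) and (165,210). Flats face image left and right, and the teeth are visible in the bore.

```bash
python3 - <<'E'
from h import *
c=dict(np.load("pics/w3.npz"))
P=np.array([plane(c,(199+(a+.5)/6-.5,56+(b+.5)/6-.5),.035)[:2] for a,b in [(303,130),(435,212),(430,378),(293,450),(163,372),(165,210)]])
m=P.mean(0);d=P-m;th=np.degrees(np.arctan2(d[:,1],d[:,0]));print(m,np.linalg.norm(d,axis=1),th,(th%60))
T=np.array([plane(c,(199+a/6,56+b/6),.011)[:2] for a,b in [(247,190),(405,232),(355,390),(200,345)]]);print(T.mean(0),T)
E
```

```text
[0.5113957  0.33867328] [0.01732196 0.01757664 0.01754632 0.01731844 0.01762878 0.01721377] [  17.63565481  -40.26982054 -101.84953904 -162.56510245  138.79005189
   78.37408477] [17.63565481 19.73017946 18.15046096 17.43489755 18.79005189 18.37408477]
[0.51121696 0.33840421] [[0.52019211 0.34874783]
 [0.5221639  0.32864113]
 [0.5019588  0.32792708]
 [0.50055305 0.34830081]]
```

>>> jog_arm(deltas=[[0.02,0.009,-0.008,0,0,-0.014,0.75],[0.02,0.009,-0.008,0,0,-0.013,0.75],[0.02,0.009,-0.008,0,0,0,0.75],[0.003,0.001,-0.008,0,0,0,0.75],[0,0,0,0,0,0,0.75],[0,0,0,0,0,0,0.75]])

```text
t: 4.25
eef_pos: [0.5095, 0.3388, 0.0834]
tool_rot: [0.0, 0.987, 0.16, -0.0]
contact_force: [0.1, -0.1, 0.5]
gripper_width: 0.749
grasp_force: 0.0
```

```bash
cat > ob.py <<'E'
from station import bot
import numpy as np
o=bot.get_obs();q=o["tool_rot"]
print({k:np.round(o[k],4).tolist() for k in("t","eef_pos","tool_rot","contact_force","torque","gripper_width","grasp_force")},"q7",round(o["q"][6],3),"close dir deg",np.degrees(2*np.arctan2(q[2],q[1]))-90)
E
python3 ob.py
```

```text
{'t': 4.25, 'eef_pos': [0.5095, 0.3388, 0.0834], 'tool_rot': [0.0002, 0.9871, 0.1601, -0.0001], 'contact_force': [0.1197, -0.1162, 0.4619], 'torque': [0.0504, 0.0502, 0.0131], 'gripper_width': 0.7486, 'grasp_force': 0.0} q7 -2.241 close dir deg -71.5777479103873
```

>>> jog_arm(deltas=[[0.001,0,-0.016,0,0,0,0.75],[0.001,0,-0.016,0,0,0,0.75],[0,0,-0.016,0,0,0,0.75],[0,0,0,0,0,0,0.75],[0,0,0,0,0,0,0.4],[0,0,0,0,0,0,0.4],[0,0,0,0,0,0,0.4],[0,0,0,0,0,0,0.4],[0,0,0,0,0,0,0.4]], newtons=60)

```text
t: 5.15
eef_pos: [0.512, 0.3393, 0.0349]
tool_rot: [0.0, 0.987, 0.16, 0.0]
contact_force: [0.1, -0.1, -3.3]
gripper_width: 0.528
grasp_force: 62.7
```

```bash
python3 ob.py
```

```text
{'t': 5.15, 'eef_pos': [0.512, 0.3393, 0.0349], 'tool_rot': [0.0001, 0.9871, 0.1602, 0.0], 'contact_force': [0.0809, -0.0785, -3.2776], 'torque': [0.0401, -0.0048, -0.0326], 'gripper_width': 0.5278, 'grasp_force': 62.7237} q7 -2.272 close dir deg -71.56747237748962
```

>>> jog_arm(deltas=[[0,0,0.01,0,0,0,0.4],[0,0,0.02,0,0,0,0.4],[0,0,0.03,0,0,0,0.4],[0,-0.015,0.03,0,0,0,0.4],[0.002,-0.03,0.015,0,0,0,0.4],[0.002,-0.03,0.005,0,0,0,0.4],[0.002,-0.035,0,0,0,0,0.4],[0.002,-0.035,0,0,0,0,0.4],[0.002,-0.035,0,0,0,0,0.4],[0.002,-0.035,0,0,0,0,0.4]])

```text
t: 6.15
eef_pos: [0.524, 0.123, 0.1458]
tool_rot: [0.0, 0.987, 0.16, 0.0]
contact_force: [0.5, -0.8, -2.6]
gripper_width: 0.523
grasp_force: 63.0
```

>>> jog_arm(deltas=[[0.002,-0.035,0,0,0,0,0.4],[0.002,-0.035,0,0,0,0,0.4],[0.002,-0.035,0,0,0,0,0.4],[0.002,-0.035,0,0,0,0,0.4],[0.002,-0.035,0,0,0,0,0.4],[0,-0.025,0,0,0,0,0.4],[0,-0.015,0,0,0,0,0.4],[0,0,0,0,0,0,0.4],[0,0,0,0,0,0,0.4],[0,0,0,0,0,0,0.4]])

```text
t: 7.15
eef_pos: [0.5342, -0.0885, 0.1451]
tool_rot: [-0.0, 0.987, 0.162, 0.0]
contact_force: [0.1, 0.4, -2.6]
gripper_width: 0.523
grasp_force: 62.8
```

```bash
python3 ob.py; python3 - <<'E'
from station import bot
from h import *
o=bot.get_obs()
c=bot.read_camera("wrist");np.savez("pics/w4.npz",**c);p=o["eef_pos"]
print(proj(c,p),proj(c,[.534,-.1025,.083]),c["eye"],c["attitude"])
u,v=np.round(proj(c,p)).astype(int);x0,y0=u-65,v-65
cv2.imwrite("pics/w4.png",cv2.resize(c["img"][y0:y0+120,x0:x0+130,::-1],None,fx=5,fy=5,interpolation=cv2.INTER_CUBIC));print(x0,y0)
E
```

```text
{'t': 7.15, 'eef_pos': [0.5342, -0.0885, 0.1451], 'tool_rot': [-0.0004, 0.9869, 0.1616, 0.0003], 'contact_force': [0.0594, 0.4286, -2.5732], 'torque': [-0.0055, 0.0098, 0.0321], 'gripper_width': 0.5227, 'grasp_force': 62.8383} q7 -1.413 close dir deg -71.40322899248577
[256.6875606  259.02885804] [275.84736405 216.75212011] [ 0.60271537 -0.06507089  0.26600807] [ 0.11619503  0.8034193  -0.5779032  -0.08392872]
192 194
```

View pics/w4.png

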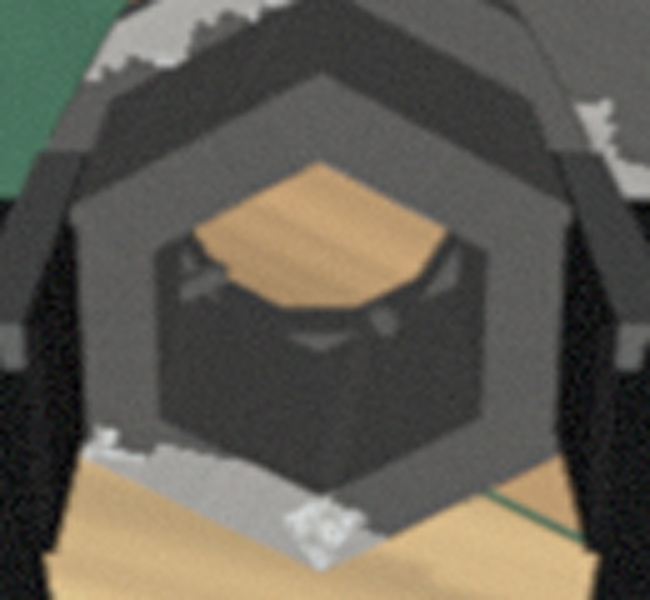

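The held nut's bore corners are visible at crop (320,162), (487,250), (480,415), (322,490), (160,418) and (155,240). The stud is hidden behind the nut, so I'll step back until the wrist camera sees it.

>>> jog_arm(deltas=[[-0.02,-0.01,0,0,0,0,0.4],[-0.025,-0.01,0,0,0,0,0.4],[-0.025,-0.012,0,0,0,0,0.4],[-0.005,-0.008,0,0,0,0,0.4],[0,0,0,0,0,0,0.4],[0,0,0,0,0,0,0.4],[0,0,0,0,0,0,0.4]])

```text
t: 7.9
eef_pos: [0.4604, -0.1295, 0.1451]
tool_rot: [-0.0, 0.987, 0.161, 0.001]
contact_force: [0.0, 0.6, -3.1]
gripper_width: 0.524
grasp_force: 62.8
```

```bash
python3 ob.py; python3 - <<'E'
from station import bot
from h import *
w=dict(np.load("pics/w4.npz"))
P=np.array([plane(w,(192+(a+.5)/5-.5,194+(b+.5)/5-.5),.1452)[:2] for a,b in [(320,162),(487,250),(480,415),(322,490),(160,418),(155,240)]])
print("nut top in w4",P.mean(0),np.linalg.norm(P-P.mean(0),axis=1))
c=bot.read_camera("wrist");np.savez("pics/w5.npz",**c)
u,v=np.round(proj(c,[.534,-.1025,.083])).astype(int);x0,y0=u-50,v-50;print(u,v,x0,y0)
cv2.imwrite("pics/w5.png",cv2.resize(c["img"][y0:y0+100,x0:x0+100,::-1],None,fx=6,fy=6,interpolation=cv2.INTER_CUBIC))
E
```

```text
{'t': 7.9, 'eef_pos': [0.4604, -0.1295, 0.1451], 'tool_rot': [-0.0002, 0.987, 0.161, 0.0007], 'contact_force': [0.0311, 0.5528, -3.0773], 'torque': [-0.0317, -0.022, -0.0472], 'gripper_width': 0.5236, 'grasp_force': 62.842} q7 -1.297 close dir deg -71.46863099290896
nut top in w4 [ 0.53359617 -0.0882029 ] [0.0174894  0.01765086 0.01774823 0.01742848 0.01805072 0.01809695]
253 89 203 39
```

View pics/w5.png

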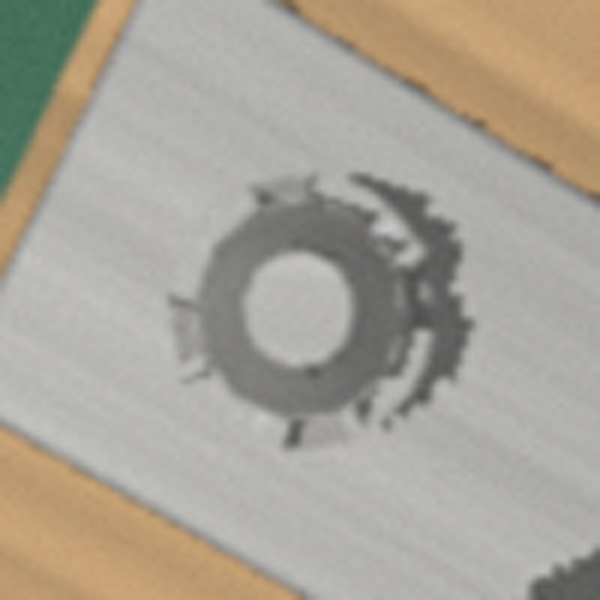

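Stud tip disc centre is at crop (299,308).

```bash
python3 - <<'E'
from h import *
c=dict(np.load("pics/w5.npz"));print(plane(c,(203+(299.5)/6-.5,39+(308.5)/6-.5),.083))
E
```

```text
[ 0.53324495 -0.102632    0.083     ]
```

>>> jog_arm(deltas=[[0.025,0.009,0,0,0,0,0.4],[0.025,0.009,0,0,0,0,0.4],[0.02,0.007,0,0,0,0,0.4],[0.003,0.002,-0.01,0,0,0,0.4],[0,0,-0.01,0,0,0,0.4],[0,0,0,0,0,0,0.4],[0,0,0,0,0,0,0.4],[0,0,0,0,0,0,0.4]])

```text
t: 8.75
eef_pos: [0.5315, -0.1041, 0.125]
tool_rot: [0.0, 0.987, 0.16, -0.0]
contact_force: [-0.2, -0.2, -2.9]
gripper_width: 0.528
grasp_force: 62.8
```

```bash
python3 ob.py
```

```text
{'t': 8.75, 'eef_pos': [0.5315, -0.1041, 0.125], 'tool_rot': [0.0001, 0.9871, 0.1599, -0.0002], 'contact_force': [-0.2173, -0.15, -2.8917], 'torque': [-0.0225, 0.0014, 0.0029], 'gripper_width': 0.5276, 'grasp_force': 62.788} q7 -1.404 close dir deg -71.60107287465335
```

>>> jog_arm(deltas=[[0.002,0.001,-0.005,0,0,0,0.4],[0,0,-0.008,0,0,0,0.4],[0,0,-0.006,0,0,0,0.4],[0,0,0,0,0,0,0.4],[0,0,0,0,0,0,0.4]])

```text
t: 9.25
eef_pos: [0.5338, -0.1026, 0.1055]
tool_rot: [-0.0, 0.987, 0.16, -0.0]
contact_force: [0.1, -0.0, -3.5]
gripper_width: 0.529
grasp_force: 62.8
```

```bash
python3 ob.py
```

```text
{'t': 9.25, 'eef_pos': [0.5338, -0.1026, 0.1055], 'tool_rot': [-0.0001, 0.9871, 0.1602, -0.0003], 'contact_force': [0.0812, -0.0269, -3.4795], 'torque': [0.0199, -0.0064, -0.0049], 'gripper_width': 0.529, 'grasp_force': 62.788} q7 -1.422 close dir deg -71.5576875296928
```

>>> jog_arm(deltas=[[0,0,-0.004,0,0,0,0.4],[0,0,-0.002,0,0,0,0.4],[0,0,0,0,0,0,0.4]])

```text
t: 9.55
eef_pos: [0.5338, -0.1026, 0.0996]
tool_rot: [-0.0, 0.987, 0.16, -0.0]
contact_force: [-0.5, 0.2, -3.1]
gripper_width: 0.522
grasp_force: 62.8
```

>>> jog_arm(deltas=[[0,0,-0.001,0,0,0,0.4],[0,0,-0.001,0,0,0,0.4],[0,0,0,0,0,0,0.4]])

```text
t: 9.85
eef_pos: [0.534, -0.1026, 0.0978]
tool_rot: [-0.0, 0.987, 0.16, -0.0]
contact_force: [0.6, 0.2, -3.4]
gripper_width: 0.523
grasp_force: 62.8
```

>>> jog_arm(deltas=[[0,0,-0.001,0,0,0,0.4],[0,0,-0.0005,0,0,0,0.4],[0,0,0,0,0,0,0.4]])

```text
t: 10.15
eef_pos: [0.534, -0.1026, 0.0963]
tool_rot: [0.0, 0.987, 0.16, -0.0]
contact_force: [-0.4, 0.3, -2.7]
gripper_width: 0.527
grasp_force: 62.8
```

>>> jog_arm(deltas=[[0,0,-0.0005,0,0,0,0.4],[0,0,-0.0005,0,0,0,0.4],[0,0,0,0,0,0,0.4]])

```text
t: 10.45
eef_pos: [0.5341, -0.1027, 0.0957]
tool_rot: [0.0, 0.987, 0.16, 0.0]
contact_force: [-0.9, -0.1, 3.0]
gripper_width: 0.522
grasp_force: 63.4
```

>>> jog_arm(deltas=[[0,0,-0.0003,0,0,0,0.4],[0,0,0,0,0,0.05,0.4],[0,0,0,0,0,0.05,0.4],[0,0,0,0,0,0,0.4]])

```text
t: 10.85
eef_pos: [0.5339, -0.1027, 0.0948]
tool_rot: [-0.0, 0.978, 0.21, -0.0]
contact_force: [-0.2, -0.4, -2.9]
gripper_width: 0.524
grasp_force: 63.0
```

```bash
python3 ob.py
```

```text
{'t': 10.85, 'eef_pos': [0.5339, -0.1027, 0.0948], 'tool_rot': [-0.0001, 0.9778, 0.2095, -0.0], 'contact_force': [-0.219, -0.4139, -2.9064], 'torque': [-0.0014, 0.0014, 0.0519], 'gripper_width': 0.5243, 'grasp_force': 62.9833} q7 -1.346 close dir deg -65.81359863917811
```

>>> jog_arm(deltas=[[0,0,-0.001,0,0,0,0.4],[0,0,-0.001,0,0,0,0.4],[0,0,-0.0005,0,0,0,0.4],[0,0,0,0,0,0,0.4]])

```text
t: 11.25
eef_pos: [0.5339, -0.1027, 0.0924]
tool_rot: [-0.0, 0.978, 0.209, -0.0]
contact_force: [-1.0, 0.2, -3.9]
gripper_width: 0.524
grasp_force: 62.9
```

>>> jog_arm(deltas=[[0,0,-0.0005,0,0,0,0.4],[0,0,-0.0005,0,0,0,0.4],[0,0,0,0,0,0,0.4]])

```text
t: 11.55
eef_pos: [0.534, -0.1026, 0.0919]
tool_rot: [0.0, 0.978, 0.209, -0.0]
contact_force: [-2.1, -0.6, 2.5]
gripper_width: 0.525
grasp_force: 63.6
```

>>> jog_arm(deltas=[[0,0,-0.0003,0,0,0.05,0.4],[0,0,0,0,0,0.05,0.4],[0,0,0,0,0,0,0.4]])

```text
t: 11.85
eef_pos: [0.5347, -0.1024, 0.0918]
tool_rot: [0.0, 0.966, 0.258, 0.001]
contact_force: [-0.9, 0.4, 3.0]
gripper_width: 0.527
grasp_force: 63.6
```

>>> jog_arm(deltas=[[0,0,0,0,0,0.05,0.4],[0,0,0,0,0,0.05,0.4],[0,0,0,0,0,0,0.4]])

```text
t: 12.15
eef_pos: [0.5347, -0.1022, 0.0918]
tool_rot: [0.0, 0.952, 0.306, 0.001]
contact_force: [-0.7, 0.4, 3.8]
gripper_width: 0.525
grasp_force: 63.7
```

>>> jog_arm(deltas=[[0,0,0,0,0,0.05,0.4],[0,0,0,0,0,0.05,0.4],[0,0,0,0,0,0,0.4]])

```text
t: 12.45
eef_pos: [0.5346, -0.1022, 0.0918]
tool_rot: [0.0, 0.936, 0.353, 0.001]
contact_force: [-0.1, 1.5, 5.3]
gripper_width: 0.522
grasp_force: 63.9
```

>>> jog_arm(deltas=[[0,0,0,0,0,0.05,0.4],[0,0,0,0,0,0.05,0.4],[0,0,0,0,0,0,0.4]])

```text
t: 12.75
eef_pos: [0.5346, -0.1023, 0.0918]
tool_rot: [0.0, 0.917, 0.399, 0.001]
contact_force: [-0.9, 0.9, 5.2]
gripper_width: 0.522
grasp_force: 63.9
```

>>> jog_arm(deltas=[[0,0,0,0,0,0.05,0.4],[0,0,0,0,0,0.05,0.4],[0,0,0,0,0,0,0.4]])

```text
t: 13.05
eef_pos: [0.5347, -0.1022, 0.0918]
tool_rot: [0.0, 0.896, 0.444, 0.001]
contact_force: [-0.4, 1.4, 5.0]
gripper_width: 0.524
grasp_force: 63.8
```

>>> jog_arm(deltas=[[0,0,0,0,0,0.05,0.4],[0,0,0,0,0,0.05,0.4],[0,0,0,0,0,0,0.4]])

```text
t: 13.35
eef_pos: [0.5345, -0.1022, 0.0918]
tool_rot: [0.0, 0.872, 0.489, 0.001]
contact_force: [-0.8, 2.3, 5.1]
gripper_width: 0.52
grasp_force: 63.9
```

>>> jog_arm(deltas=[[0,0,0,0,0,0.04,0.4],[0,0,0,0,0,0.04,0.4],[0,0,0,0,0,0,0.4]])

```text
t: 13.65
eef_pos: [0.5345, -0.1021, 0.0918]
tool_rot: [0.0, 0.852, 0.523, 0.001]
contact_force: [-1.7, 2.1, 4.6]
gripper_width: 0.527
grasp_force: 63.9
```

>>> jog_arm(deltas=[[0,0,0,0,0,0.04,0.4],[0,0,0,0,0,0.04,0.4],[0,0,0,0,0,0,0.4]])

```text
t: 13.95
eef_pos: [0.5344, -0.1019, 0.0917]
tool_rot: [-0.0, 0.831, 0.557, 0.001]
contact_force: [-1.2, 2.4, 5.9]
gripper_width: 0.519
grasp_force: 63.9
```

>>> jog_arm(deltas=[[0,0,0,0,0,0.04,0.4],[0,0,0,0,0,0.04,0.4],[0,0,0,0,0,0,0.4]])

```text
t: 14.25
eef_pos: [0.5343, -0.1021, 0.0915]
tool_rot: [-0.0, 0.808, 0.589, 0.0]
contact_force: [-1.1, 1.7, 5.0]
gripper_width: 0.522
grasp_force: 63.7
```

>>> jog_arm(deltas=[[0,0,0,0,0,0.04,0.4],[0,0,0,0,0,0.04,0.4],[0,0,0,0,0,0,0.4]])

```text
t: 14.55
eef_pos: [0.5337, -0.1027, 0.0908]
tool_rot: [-0.0, 0.784, 0.621, -0.0]
contact_force: [-0.8, 1.1, -3.6]
gripper_width: 0.524
grasp_force: 63.0
```

>>> jog_arm(deltas=[[0,0,0,0,0,0.06,0.4],[0,0,-0.001,0,0,0,0.4],[0,0,-0.001,0,0,0,0.4],[0,0,0,0,0,0,0.4]])

```text
t: 14.95
eef_pos: [0.5337, -0.1028, 0.0889]
tool_rot: [-0.0, 0.765, 0.644, -0.0]
contact_force: [0.1, 0.3, -2.4]
gripper_width: 0.525
grasp_force: 63.0
```

>>> jog_arm(deltas=[[0,0,-0.001,0,0,0,0.4],[0,0,-0.0005,0,0,0,0.4],[0,0,0,0,0,0,0.4]])

```text
t: 15.25
eef_pos: [0.5338, -0.1026, 0.0876]
tool_rot: [-0.0, 0.764, 0.645, -0.0]
contact_force: [-1.0, 0.0, -3.3]
gripper_width: 0.522
grasp_force: 63.0
```

>>> jog_arm(deltas=[[0,0,-0.0005,0,0,0,0.4],[0,0,-0.0005,0,0,0,0.4],[0,0,0,0,0,0,0.4]])

```text
t: 15.55
eef_pos: [0.534, -0.1026, 0.0867]
tool_rot: [-0.0, 0.764, 0.645, -0.0]
contact_force: [0.3, 0.4, -3.3]
gripper_width: 0.523
grasp_force: 62.9
```

>>> jog_arm(deltas=[[0,0,-0.0005,0,0,0,0.4],[0,0,0,0,0,0,0.4]])

```text
t: 15.75
eef_pos: [0.534, -0.1026, 0.0862]
tool_rot: [-0.0, 0.764, 0.645, 0.0]
contact_force: [0.7, -0.4, -3.1]
gripper_width: 0.528
grasp_force: 62.9
```

>>> jog_arm(deltas=[[0,0,-0.0005,0,0,0,0.4],[0,0,0,0,0,0,0.4]])

```text
t: 15.95
eef_pos: [0.5341, -0.1026, 0.0858]
tool_rot: [0.0, 0.764, 0.645, 0.0]
contact_force: [-0.2, 0.0, -3.1]
gripper_width: 0.519
grasp_force: 62.9
```

>>> jog_arm(deltas=[[0,0,-0.0005,0,0,0,0.4],[0,0,0,0,0,0,0.4]])

```text
t: 16.15
eef_pos: [0.5342, -0.1026, 0.0854]
tool_rot: [0.0, 0.764, 0.645, 0.0]
contact_force: [0.1, -0.2, -3.4]
gripper_width: 0.526
grasp_force: 62.9
```

>>> jog_arm(deltas=[[0,0,-0.0005,0,0,0,0.4],[0,0,0,0,0,0,0.4]])

```text
t: 16.35
eef_pos: [0.5343, -0.1026, 0.0851]
tool_rot: [0.0, 0.764, 0.645, 0.0]
contact_force: [-0.1, 0.1, 0.7]
gripper_width: 0.528
grasp_force: 63.4
```

>>> jog_arm(deltas=[[0,0,-0.0004,0,0,0,0.4],[0,0,0,0,0,0,0.4]])

```text
t: 16.55
eef_pos: [0.5343, -0.1026, 0.0849]
tool_rot: [0.0, 0.764, 0.645, 0.0]
contact_force: [-2.0, -1.2, 4.8]
gripper_width: 0.527
grasp_force: 63.9
```

Dropped in: the nut bottoms at about 13.7 mm. Now I run it clockwise, following the lead of 5.1 mm/rad.

>>> jog_arm(deltas=[[0,0,0.0003,0,0,0,0.4],[0,0,-0.0004,0,0,-0.08,0.4],[0,0,-0.0004,0,0,-0.08,0.4],[0,0,0,0,0,0,0.4]])

```text
t: 16.95
eef_pos: [0.5341, -0.1026, 0.084]
tool_rot: [0.0, 0.814, 0.581, 0.0]
contact_force: [-1.5, 1.1, 3.4]
gripper_width: 0.523
grasp_force: 63.5
```

```bash
python3 ob.py
```

```text
{'t': 16.95, 'eef_pos': [0.5341, -0.1026, 0.084], 'tool_rot': [0.0002, 0.8136, 0.5814, 0.0], 'contact_force': [-1.4573, 1.0736, 3.4172], 'torque': [-0.0458, 0.3241, -0.0855], 'gripper_width': 0.5234, 'grasp_force': 63.5145} q7 -0.665 close dir deg -18.8999388474937
```

>>> jog_arm(deltas=[[0,0,-0.0005,0,0,-0.1,0.4],[0,0,-0.0005,0,0,-0.1,0.4],[0,0,0,0,0,0,0.4]])

```text
t: 17.25
eef_pos: [0.5342, -0.1025, 0.083]
tool_rot: [0.0, 0.867, 0.498, 0.0]
contact_force: [-1.6, -0.2, 3.1]
gripper_width: 0.526
grasp_force: 63.5
```

>>> jog_arm(deltas=[[0,0,-0.0005,0,0,-0.1,0.4],[0,0,-0.0005,0,0,-0.1,0.4],[0,0,0,0,0,0,0.4]])

```text
t: 17.55
eef_pos: [0.5344, -0.1024, 0.082]
tool_rot: [0.0, 0.912, 0.41, 0.0]
contact_force: [-0.4, 0.8, 2.5]
gripper_width: 0.526
grasp_force: 63.5
```

>>> jog_arm(deltas=[[0,0,-0.0005,0,0,-0.1,0.4],[0,0,-0.0005,0,0,-0.1,0.4],[0,0,-0.0005,0,0,-0.1,0.4],[0,0,0,0,0,0,0.4]])

```text
t: 17.95
eef_pos: [0.5344, -0.1024, 0.0805]
tool_rot: [0.0, 0.963, 0.27, 0.0]
contact_force: [-0.7, 0.4, 3.4]
gripper_width: 0.523
grasp_force: 63.5
```

>>> jog_arm(deltas=[[0,0,-0.0005,0,0,-0.1,0.4],[0,0,-0.0005,0,0,-0.1,0.4],[0,0,-0.0005,0,0,-0.1,0.4],[0,0,0,0,0,0,0.4]])

```text
t: 18.35
eef_pos: [0.5344, -0.1024, 0.079]
tool_rot: [0.0, 0.992, 0.123, 0.0]
contact_force: [1.0, -0.8, 3.0]
gripper_width: 0.523
grasp_force: 63.5
```

```bash
python3 ob.py
```

```text
{'t': 18.35, 'eef_pos': [0.5344, -0.1024, 0.079], 'tool_rot': [0.0001, 0.9924, 0.1229, 0.0003], 'contact_force': [1.0078, -0.7702, 3.0038], 'torque': [-0.0357, -0.1308, -0.0795], 'gripper_width': 0.523, 'grasp_force': 63.4685} q7 -1.505 close dir deg -75.87791478413126
```

>>> jog_arm(deltas=[[0,0,-0.0005,0,0,-0.1,0.4],[0,0,-0.0005,0,0,-0.1,0.4],[0,0,-0.0005,0,0,-0.1,0.4],[0,0,0,0,0,0,0.4],[0,0,0.0003,0,0,0,0.4],[0,0,0,0,0,0,0.4]])

```text
t: 18.95
eef_pos: [0.534, -0.1026, 0.0776]
tool_rot: [-0.0, 1.0, -0.027, -0.0]
contact_force: [1.2, -0.2, 2.4]
gripper_width: 0.522
grasp_force: 63.4
```

```bash
python3 ob.py
```

```text
{'t': 18.95, 'eef_pos': [0.534, -0.1026, 0.0776], 'tool_rot': [-0.0001, 0.9996, -0.0271, -0.0], 'contact_force': [1.1892, -0.2057, 2.4021], 'torque': [-0.0242, -0.2756, -0.0349], 'gripper_width': 0.5224, 'grasp_force': 63.3982} q7 -1.755 close dir deg -93.10861740500266
```

>>> jog_arm(deltas=[[0,0,0,0,0,0,0.55],[0,0,0,0,0,0,0.6],[0,0,0,0,0,0,0.7],[0,0,0,0,0,0,0.75],[0,0,0,0,0,0,0.75],[0,0,0.02,0,0,0,0.75],[0,0,0.03,0,0,0,0.75],[0,0,0.04,0,0,0,0.75],[-0.03,-0.005,0.02,0,0,0,0.75],[-0.04,-0.005,0,0,0,0,0.75]], newtons=20)

```text
t: 19.95
eef_pos: [0.4668, -0.1125, 0.1909]
tool_rot: [0.0, 1.0, -0.028, 0.004]
contact_force: [0.7, 0.1, 0.1]
gripper_width: 0.751
grasp_force: 0.0
```

```bash
python3 ob.py; python3 - <<'E'
from station import bot
from h import *
c=bot.read_camera("wrist");s=bot.read_camera("side")
f=lambda c,p,r:cv2.resize(c["img"][max(0,p[1]-r):p[1]+r,p[0]-r:p[0]+r,::-1],(400,400),interpolation=cv2.INTER_CUBIC)
a=np.round(proj(c,[.5335,-.1026,.075])).astype(int);b=np.round(proj(s,[.5335,-.1026,.075])).astype(int);print(a,b)
cv2.imwrite("pics/end.png",np.hstack([f(c,a,60),f(s,b,40)]))
E
```

```text
{'t': 19.95, 'eef_pos': [0.4668, -0.1125, 0.1909], 'tool_rot': [0.0003, 0.9996, -0.0285, 0.0038], 'contact_force': [0.7177, 0.0784, 0.0651], 'torque': [0.0198, 0.0441, 0.0531], 'gripper_width': 0.7507, 'grasp_force': 0.0} q7 -1.632 close dir deg -93.26117189429658
[239 108] [273 171]
```

View pics/end.png

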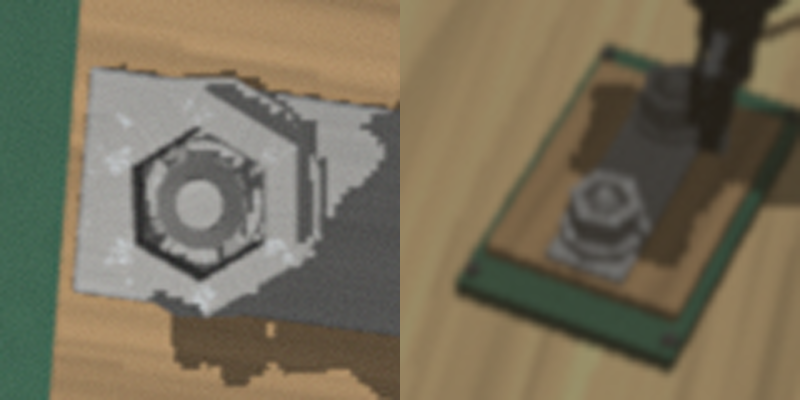

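The nut sits level on the stud, with its bore centred around the tip at crop (200,203), and the gripper is clear.

>>> jog_arm(deltas=[[0,0,0.02,0,0,0,0.75],[0,0,0,0,0,0,0.75],[0,0,0,0,0,0,0.75]])

```text
t: 20.35
eef_pos: [0.4645, -0.1126, 0.2077]
tool_rot: [0.0, 1.0, -0.029, 0.0]
contact_force: [0.1, -0.3, 0.1]
gripper_width: 0.749
grasp_force: 0.0
```

```bash
python3 -c "from station import bot;print(bot.hand_in())"
```

```text
the job is handed in; nothing more can be done
None
```

The flange nut was backed off about 58° until the thread dropped in, run down clockwise about 84° and let go; it sat level on the stud when I handed the job in at about 20 s, and pressing readings stayed around 10 N.

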